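# Flip the finished job's status flag from red to green

## Task

The engraved silver dish is finished, so mark its job ready: with a fingertip, push the hinged leaf of the status flag on that dish's tray up and right over its pivot until it lies flat on the other side and the flag shows green. Push it over gently and under control, without pinching or flicking it, and leave both trays, their dishes, the tools and the copper dish's red flag just as they are.

Things in the scene. Friction and masses are not known exactly. Their poses are not given: they have to be found in the camera images.
- tray_done: Pale wooden job tray with blue felt, holding the finished silver-coloured engraved dish. Loose, 1.3 kg, 160 mm (its x) by 210 mm (its y), rim 22 mm high. Origin: centre of its underside. At its +y end a post (40 mm in x, 30 mm in y, centre at y +68 mm) carries the flip-over status flag.
- tray_done_pivot (a point): Middle of that tray's flag hinge, at (0, 68, 80) mm of the tray frame, same axes; hinge axis along tray y. Under it a fixed plate 96 mm (x) by 54 mm (y), top 76 mm and underside 70.5 mm above the bench, red on its +x half, green on its -x half, free underneath beside the post. The leaf covers one half. Hinge ears rise to 84 mm, 27 to 30 mm either side in y.
- flag_done_lip (a point): Middle of the rim of that leaf's finger lip, moving with the leaf: at joint 0 it is 73.5 mm from the hinge axis towards tray -x and 14.5 mm above it. The lip is 30 mm wide, 5 mm thick, 20 mm long, starts 60 mm from the axis and is bent 45 degrees out of the leaf: upwards at joint 0, downwards at 3.14.
- flag_done (a joint): Angle of that leaf, rad. 0: flat towards tray -x (robot side), all shows red; 1.57: upright; 3.14: flat towards tray +x, all shows green. Leaf 32 g, 5 mm thick, 48 mm wide, 4 to 60 mm from the axis (overhangs the plate by 12 mm), middle plane through the axis. Stiff hinge (0.022 N m, 0.4 N at the lip): it stays at any angle. Starts at 0 to 0.2.
- tray_work: Pale wooden job tray with blue felt, the other, identical tray, holding the plain copper dish that is not finished. Loose, 1.3 kg, 160 mm (its x) by 210 mm (its y), rim 22 mm high. Origin: centre of its underside. At its +y end a post (40 mm in x, 30 mm in y, centre at y +68 mm) carries the flip-over status flag.
- tray_work_pivot (a point): Middle of that tray's flag hinge, at (0, 68, 80) mm of the tray frame, same axes; hinge axis along tray y. Under it a fixed plate 96 mm (x) by 54 mm (y), top 76 mm and underside 70.5 mm above the bench, red on its +x half, green on its -x half, free underneath beside the post. The leaf covers one half. Hinge ears rise to 84 mm, 27 to 30 mm either side in y.
- flag_work_lip (a point): Middle of the rim of that leaf's finger lip, moving with the leaf: at joint 0 it is 73.5 mm from the hinge axis towards tray -x and 14.5 mm above it. The lip is 30 mm wide, 5 mm thick, 20 mm long, starts 60 mm from the axis and is bent 45 degrees out of the leaf: upwards at joint 0, downwards at 3.14.
- flag_work (a joint): Angle of that leaf, rad. 0: flat towards tray -x (robot side), all shows red; 1.57: upright; 3.14: flat towards tray +x, all shows green. Leaf 32 g, 5 mm thick, 48 mm wide, 4 to 60 mm from the axis (overhangs the plate by 12 mm), middle plane through the axis. Stiff hinge (0.022 N m, 0.4 N at the lip): it stays at any angle. Starts at 0 to 0.2.
- dish_done: Finished dish: silver-coloured, beaded rim, dark chased rosette; 120 mm across, 15 mm high, 220 g, loose in tray_done at about (0, -40, 7) mm of the tray frame. Origin: centre of its underside.
- dish_work: Unfinished dish: plain copper, same size and mass, in tray_work at the same place.
- punch: Steel chasing punch lying on the bench, 105 mm long, 9 mm thick, 50 g. Origin near its middle, on the bench; it lies along its x.
- chasing_hammer: Chasing hammer lying on the bench to the right of the trays, about 220 mm long, 25 mm high, wooden handle along its x, steel head at +x. Origin on the bench near mid handle.
- pitch_bowl: Black pitch bowl with a brass disc, 195 mm across, 85 mm high, 3 kg, behind the trays. Origin: centre of its underside.
- punch_tin: Yellow tin 100 by 150 mm, 18 mm high, with steel punches. Origin: centre of its underside.
- polish_bottle: Amber bottle, 52 mm across, 120 mm high, black cap. Origin: centre of its underside.
- brush: Hand brush lying on the bench, 190 mm long, along its x. Origin on its underside.

How it is judged:
By the outcome, as a careful person would: the job done as asked, in the order asked, and still so for the second after the job is handed in, with the robot touching nothing.
It also fails if it takes over 45 s, if anything falls off the work surface, if the arm or the gripper's body presses on something with over 40 N, if the wrist force passes 120 N, or if a joint passes its speed limit or range.

## Robot

A 6-joint arm with a two-finger parallel gripper is mounted at the origin on the work surface. World frame = base frame: x ahead of the robot, y to its left, z up, the work surface at z = 0. Lengths are in mm, angles in degrees, forces in N, time in s.
With the tool pointing down it reaches from about 325 to 925 mm from the base axis. Payload 3.1 kg.
Tool frame: the origin (TCP) lies at the very end of the fingers, on their centre line; the grasp point (between the pads) lies grasp_offset behind it (grasp_offset is the distance from the TCP to the grasp point, in mm); z points along the fingers, y is the line along which they close (so a half turn about z gives the same grasp; the last joint's range is limited). The gripper opens to 85 mm and grips with 20 to 120 N. Pads are 22 mm wide; open, the fingers measure 114 mm over their backs; the gripper's body (76 mm by 85 mm) begins 54 mm behind the grasp point. The pads swing forward as they close: fully open they stand 13 mm farther back than shut.
Start: joints at [-71.918, 12.427, 92.441, -0, 75.132, -6.429], TCP at [259.315, -568.678, 231.3] pointing down, gripper open.
Joint ranges: [-157.48, 157.48], [-44.54, 120.13], [17.64, 146.25], [-64.5, 244.5], [7.68, 150.69], [-147.95, 147.95]. Speed limits (degrees/s): [159.86, 159.86, 180, 180, 180, 180].

## Interface

Orientations are given as [roll, pitch, yaw] about the fixed x, y, z axes, in that order (R = Rz(yaw) Ry(pitch) Rx(roll)).
In Python, from station import * gives the robot as it stands. Calls block until the motion is done:
- goto(position, orientation): joint-space move of the TCP to a pose.
- move_l(position, attitude=None, speed=150): straight line of the TCP; attitude=None keeps the orientation; speed is the mean speed in mm/s.
- move_j(angles): joint-space move.
- grip(opening, squeeze=None): finger opening in mm; squeeze is the grip in N (None keeps the last); returns when the fingers have stopped.
- wait(seconds).
- solve_ik(position, orientation): joint angles nearest the present ones, or None.
- get_obs(): the state.
- get_image(name): name is "scene" or "side" or "wrist"; returns the picture (420x560x3 uint8, red, green, blue); there is no depth.
- get_calibration(name): a dict with "fx", "fy", "cx", "cy" (pixels), "R" (3x3) and "t" (3): a world point X has camera coordinates R X + t; the wrist camera has in their place "mount" (4x4, takes a point from camera to tool coordinates, whose origin is the TCP and whose axes are the flange's). Camera axes: x right, y down, z forward; pixel columns grow to the right and rows downward; lengths in mm; the calibration is good to about 2 mm. A picture is of the moment at which its call begins: read the wrist's pose just before it. get_calibration takes no time and is no camera call.
A pose or a line that the arm cannot do raises Unreachable and nothing moves.
- sign_off(): hands the job in; it is judged then, once.
Trained networks look in the newest picture that a camera, given by its name, has taken for a name from the list of things; names that differ only in an ending like _2 or _b are one class to them, and where a whole thing is asked for, a point or a joint stands for the part that bears it (a point fixed in the world has none). Each returns a list of dicts, best first, with "score" (0 to 1); they miss things now and then, are a little off and sometimes report something else, mostly with a low value. They report only what shows in the picture. A call takes as long as a camera call.
- spot_in(name, camera): "extent" ([centre column, centre row, width, height] in pixels, round what is visible of it).
- regions_of(name, camera): "region" (420x560 bool, what is visible of it) and "extent" ([centre column, centre row, width, height] in pixels, round what is visible of it).
The state is a dict: "t": time; "joint_pos": joint angles; "qvel": joint speeds; "effort": joint torques, N m; "tcp_pos": TCP position; "ee_rot": TCP orientation; "wrist_force": force on the tool from outside, world axes, zero at the start; "moment": the same for the moment, N m; "grip_width": finger opening in mm; "grip_force": force on a finger pad.
Only numpy, scipy, OpenCV 4.12 (cv2) and the standard library are available. Lean on these libraries where they do the work, as an engineer would, in place of code of your own. Each camera call takes 0.05 s, during which the arm holds its last target. There are 200 camera calls.

## Working session

There is one attempt and no reset: what is moved stays moved. The work goes in short steps, each a Python script; the robot and the scene stay as the last script left them, time stands still between calls to the robot, and variables do not carry over. Pictures are saved under pics/ and viewed, at most 10 in all, crops included, and the job is handed in when it is done.

```bash
mkdir -p pics; python3 - <<'E'
from station import *
import cv2
for c in ["scene","side"]:
    im=get_image(c); cv2.imwrite(f"pics/{c}0.png",im[:,:,::-1])
    k=get_calibration(c); print(c,{a:np.round(b,3).tolist() if hasattr(b,'__len__') else b for a,b in k.items()}) if 'np' in globals() else print(k)
    for n in ["tray_done","tray_work","dish_done","dish_work","flag_done","flag_work","flag_done_lip"]:
        print(n,[(round(float(d["score"]),2),[int(v) for v in d["extent"]]) for d in spot_in(n,c)][:3])
o=get_obs();print(o)
E
```

```text
{'fx': 511.60038297929435, 'fy': 511.60038297929435, 'cx': 281.5930965994169, 'cy': 218.105462479749, 'R': array([[-0.75147667,  0.65959318,  0.01482057],
       [ 0.49324465,  0.57659053, -0.65134713],
       [-0.43816952, -0.482162  , -0.75863514]]), 't': array([ 513.38579316, -196.74359433, 1703.81746978])}
tray_done [(0.86, [281, 202, 88, 60])]
tray_work [(0.58, [391, 285, 94, 80])]
dish_done [(0.92, [270, 194, 40, 30]), (0.6, [416, 288, 40, 27])]
dish_work [(0.87, [387, 270, 44, 34])]
flag_done [(0.58, [307, 185, 24, 22])]
flag_work [(0.72, [416, 289, 34, 28]), (0.26, [339, 233, 19, 20])]
flag_done_lip [(0.66, [306, 186, 20, 24])]
{'fx': 459.3056151311612, 'fy': 459.3056151311612, 'cx': 282.9131227113368, 'cy': 213.38870833907941, 'R': array([[-0.82282038, -0.56828958, -0.0036839 ],
       [-0.30190069,  0.44259237, -0.84437431],
       [ 0.48147959, -0.69365622, -0.53574103]]), 't': array([463.54215177, 295.54416848, 758.61742064])}
tray_done [(0.89, [336, 235, 79, 63])]
tray_work [(0.64, [242, 347, 141, 109])]
dish_done [(0.66, [340, 213, 46, 11])]
dish_work [(0.9, [262, 334, 
[... 163 characters left out ...]
9, [260, 335, 62, 46])]
{'t': 0.8, 'joint_pos': array([-7.19179626e+01,  1.24254948e+01,  9.24412138e+01,  1.00995208e-04,
        7.51317467e+01, -6.42926787e+00]), 'qvel': array([-0.0747971 , -0.01516706,  0.00129716, -0.05592349,  0.02501091,
        0.07083749]), 'effort': array([-6.79430359e-04, -3.96835506e+01, -3.04232919e+01, -1.35900664e-04,
        5.15058018e-04,  7.52606468e-06]), 'tcp_pos': array([ 259.31343297, -568.68071692,  231.31964226]), 'ee_rot': array([1.79998454e+02, 7.59710749e-05, 2.45112794e+01]), 'wrist_force': array([-0.34047217,  0.43837183, -0.13918424]), 'moment': array([ 0.0250405 ,  0.04004156, -0.04265618]), 'grip_force': 0.0, 'grip_width': 85.52839508459935}
```

View pics/scene0.png

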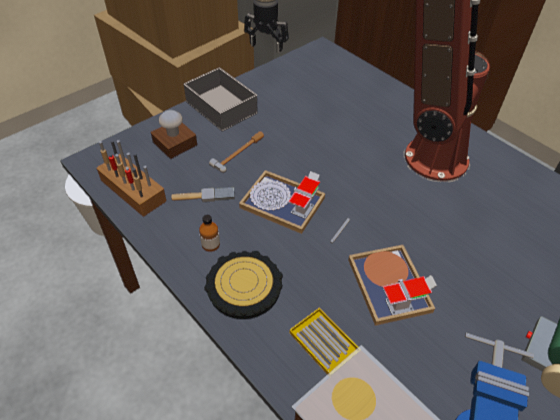

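View pics/side0.png

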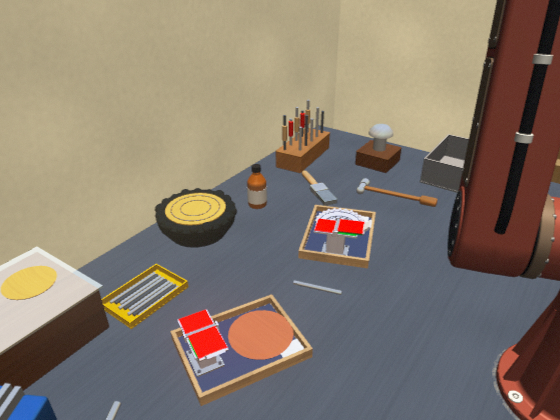

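The scene view shows the silver dish's tray at about (281,202), with its flag at about (305,190) and the lip near (313,177) towards the robot. The copper tray is at (391,285). In the side view the silver tray is at (339,235), with its flag hinge near (340,227).

```bash
cat > h.py <<'E'
from station import *
import numpy as np, cv2
from scipy.spatial.transform import Rotation as Rn
def cam(name,o=None):
    k=get_calibration(name); K=np.array([[k["fx"],0,k["cx"]],[0,k["fy"],k["cy"]],[0,0,1]])
    if name!="wrist": return K,np.array(k["R"]),np.array(k["t"])
    M=np.array(k["mount"]); Rt=Rn.from_euler("xyz",o["ee_rot"],degrees=True).as_matrix()
    Rc=Rt@M[:3,:3]; tc=Rt@M[:3,3]+o["tcp_pos"]
    return K,Rc.T,-Rc.T@tc
def back(c,px,z):
    K,R,t=c; d=R.T@np.linalg.inv(K)@np.array([*px,1.]); C=-R.T@t
    return C+d*(z-C[2])/d[2]
def proj(c,X):
    K,R,t=c; p=(np.atleast_2d(X)@R.T+t)@K.T; return p[:,:2]/p[:,2:]
E
python3 - <<'E'
from h import *
s=cam("scene");d=cam("side")
print("dish",back(s,(270,194),18))
print("pivot",back(s,(305,192),80),back(d,(340,227),80))
print("lip",back(s,(313,177),95))
print(get_calibration("wrist"))
for n in ["scene","side"]:
    im=get_image(n); x,y,w=((235,160,100) if n=="scene" else (290,195,95))
    cv2.imwrite(f"pics/c_{n}.png",cv2.resize(im[y:y+75,x:x+w,::-1],None,fx=6,fy=6,interpolation=cv2.INTER_CUBIC))
for p in [(500,-250,350),(450,-280,350),(480,-250,400)]:
    for yaw in [0,90,-90,180]: print(p,yaw,solve_ik(p,[180,0,yaw]))
E
```

```text
dish [ 534.51846954 -223.48432275   18.        ]
pivot [ 489.86876469 -118.96103168   80.        ] [ 486.50154856 -114.36145159   80.        ]
lip [ 440.73019177 -138.24623697   95.        ]
{'fx': 311.36931658216776, 'fy': 311.36931658216776, 'cx': 286.9155303175221, 'cy': 205.47541966620233, 'mount': array([[ 1.28306256e-03, -9.65921945e-01, -2.58830349e-01,
         6.52003793e+01],
       [ 9.99998563e-01,  1.52604766e-03, -7.37866364e-04,
        -6.88562389e-02],
       [ 1.10770876e-03, -2.58829030e-01,  9.65922516e-01,
        -1.42260975e+02],
       [ 0.00000000e+00,  0.00000000e+00,  0.00000000e+00,
         1.00000000e+00]])}
(500, -250, 350) 0 [-3.37585007e+01  1.94794946e-01  9.32083423e+01 -2.54444375e-14
  8.65968628e+01  5.62414993e+01]
(500, -250, 350) 90 [-33.75850069   0.19479495  93.20834226   0.          86.5968628
 -33.75850069]
(500, -250, 350) -90 [-3.37585007e+01  1.94794946e-01  9.32083423e+01 -2.54444375e-14
  8.65968628e+01  1.46241499e+02]
(500, -250, 350) 180 [ -33.75850069    0.19479495   93.20834226    0.           86.5968628
 -123.75850069]
(450, -28
[... 184 characters left out ...]
6.68511766
 -39.48033419]
(450, -280, 350) -90 [-3.94803342e+01 -3.51426403e+00  9.68291464e+01 -2.54444375e-14
  8.66851177e+01  1.40519666e+02]
(450, -280, 350) 180 [ -39.48033419   -3.51426403   96.82914637    0.           86.68511766
 -129.48033419]
(480, -250, 400) 0 [-3.49435523e+01 -2.86265306e+00  9.10606984e+01 -2.54444375e-14
  9.18019547e+01  5.50564477e+01]
(480, -250, 400) 90 [-34.94355234  -2.86265306  91.06069839   0.          91.80195467
 -34.94355234]
(480, -250, 400) -90 [-3.49435523e+01 -2.86265306e+00  9.10606984e+01 -2.54444375e-14
  9.18019547e+01  1.45056448e+02]
(480, -250, 400) 180 [ -34.94355234   -2.86265306   91.06069839    0.           91.80195467
 -124.94355234]
```

```bash
python3 - <<'E'
from h import *
grip(0,20)
y=np.radians(23); c=np.array([515,-181])+45*np.array([np.cos(y),np.sin(y)])
goto([*c,300],[180,0,23])
o=get_obs(); im=get_image("wrist"); cv2.imwrite("pics/w1.png",im[:,:,::-1]); cv2.imwrite("pics/w1big.png",cv2.resize(im[:,:,::-1],(800,600),interpolation=cv2.INTER_CUBIC))
print(o["t"],o["tcp_pos"],o["ee_rot"],o["grip_width"]); w=cam("wrist",o)
import pickle; pickle.dump(w,open("w1.pkl","wb"))
for n in ["tray_done","dish_done","flag_done","flag_done_lip"]:
    r=regions_of(n,"wrist")
    for d in r[:2]: print(n,round(d["score"],2),np.round(d["extent"],1), d["region"].sum(), np.round(cv2.minAreaRect(cv2.findNonZero(d["region"].astype(np.uint8)))[0],1), np.round(cv2.boxPoints(cv2.minAreaRect(cv2.findNonZero(d["region"].astype(np.uint8)))),0).tolist())
E
```

```text
3.5083 [ 556.10860829 -164.36781088  299.72011564] [1.79996132e+02 3.44432516e-02 2.29267767e+01] 0.02650159199930443
tray_done 0.7 [289.2 205.6 167.7 135.5] 11894 [288.4 206.2] [[207.0, 272.0], [209.0, 138.0], [370.0, 141.0], [368.0, 275.0]]
tray_done 0.34 [ 50.4 101.3 100.7 179. ] 5659 [  8.7 105.1] [[-85.0, 92.0], [0.0, 11.0], [102.0, 118.0], [17.0, 199.0]]
dish_done 0.72 [318.3 197.1  87.2  83.9] 5794 [317.7 196.9] [[270.0, 235.0], [279.0, 150.0], [365.0, 159.0], [356.0, 244.0]]
dish_done 0.65 [ 52.1 102.1 102.  179.2] 5590 [  9.2 105.1] [[-84.0, 92.0], [1.0, 11.0], [102.0, 118.0], [18.0, 199.0]]
flag_done 0.91 [233.4 240.4  44.8  62. ] 2408 [231.5 239.2] [[208.0, 271.0], [210.0, 206.0], [255.0, 207.0], [253.0, 272.0]]
flag_done_lip 0.69 [234.5 236.8  48.7  64. ] 2337 [231.4 238.5] [[208.0, 269.0], [210.0, 206.0], [255.0, 208.0], [253.0, 271.0]]
flag_done_lip 0.5 [460.1 135.6 140.6  95.2] 3550 [459.6 132.7] [[385.0, 159.0], [518.0, 79.0], [535.0, 107.0], [401.0, 187.0]]
```

View pics/w1big.png

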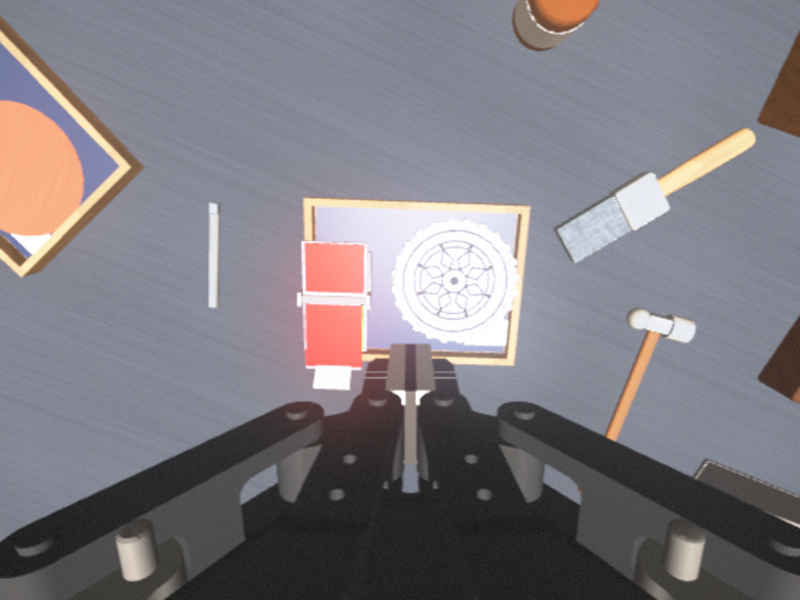

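The wrist view (800x600) shows the tray square in the picture with its red flag on the left. The hinge is at about (334,299), the lip rim at (332,389), the tray's rim corners at (304,199), (530,207) and (514,366), and the far plate edge at (336,242).

```bash
python3 - <<'E'
from h import *
import pickle
from scipy.optimize import least_squares
w=pickle.load(open("w1.pkl","rb"))
obs=np.array([(304,199),(530,207),(514,366),(334,299),(336,242),(332,389),(305,368),(361,369)])*.7
L=lambda th,r,h,y:(-r*np.cos(th)+h*np.sin(th),y,80+r*np.sin(th)+h*np.cos(th))
def pts(p):
    x,y,a,th=p
    l=np.array([(80,105,22),(80,-105,22),(-80,-105,22),(0,68,82),(48,68,76),L(th,73.5,14.5,68),L(th,60,2.5,92),L(th,60,2.5,44)])
    return Rn.from_euler("z",a,degrees=True).apply(l)+[x,y,0]
for s in [slice(None),slice(3,None)]:
    f=least_squares(lambda p:(proj(w,pts(p))-obs)[s].ravel(),[515,-181,23,.1],x_scale=[10,10,5,.1],loss="soft_l1")
    print(np.round(f.x,3),"\n",np.round(f.fun.reshape(-1,2),1).tolist()); print("pivot",pts(f.x)[3])
np.save("tray.npy",f.x)
# cross-check with fixed cameras
for c in ["scene","side"]: print(c,np.round(proj(cam(c),pts(f.x))).tolist())
x,y,a,th=f.x; Rz=Rn.from_euler("z",a,degrees=True)
for q in [(-90,110),(-60,80),(0,140),(50,92)]:
    P=Rz.apply([q[0],68,q[1]])+[x,y,0]; print(q,solve_ik(P,[180,-45,a]))
E
```

```text
[ 5.20845e+02 -1.83551e+02  2.08420e+01  9.30000e-02] 
 [[0.2, -0.7], [0.5, -0.2], [-0.1, -0.2], [0.1, 1.0], [-0.7, 0.4], [-0.7, -0.2], [0.4, -0.3], [0.2, 0.4]]
pivot [ 496.65130694 -120.00112976   82.        ]
[ 5.21728e+02 -1.83618e+02  2.09100e+01  1.33000e-01] 
 [[0.4, 0.4], [-0.4, -0.2], [-0.8, -0.3], [0.3, -0.2], [0.4, 0.4]]
pivot [ 497.45863345 -120.09670068   82.        ]
scene [[301.0, 229.0], [238.0, 203.0], [264.0, 171.0], [303.0, 193.0], [295.0, 205.0], [314.0, 172.0], [319.0, 181.0], [305.0, 175.0]]
side [[299.0, 250.0], [315.0, 203.0], [376.0, 211.0], [337.0, 224.0], [316.0, 223.0], [370.0, 219.0], [363.0, 230.0], [365.0, 218.0]]
(-90, 110) [-60.13484861  -8.82041426 140.72961017  57.05138642  56.34266278
 -27.97110729]
(-60, 80) [-54.71462067  -1.69924053 139.3247867   63.14151068  50.15618277
 -31.75331726]
(0, 140) [-44.95508963  -6.84602819 134.64768434  59.40843595  48.55857737
 -15.86749573]
(50, 92) [-37.9909136    4.15681428 131.27304845  68.70164889  40.53138877
 -22.37903409]
```

```bash
cat >> h.py <<'E'
X,Y,A,TH=np.load("tray.npy"); RZ=Rn.from_euler("z",A,degrees=True); ATT=[180,-45,A]
f=np.array([1,-1])/2**.5; n=np.array([1,1])/2**.5
def W(q): return RZ.apply([q[0],68,80+q[1]])+[X,Y,0]      # (x,z) about the hinge -> world
def tip(th):
    l=np.array([-np.cos(th),np.sin(th)]); m=np.array([-np.sin(th),-np.cos(th)])
    if th<np.pi/4: return 60*l+2.5*m+4*f-11*n
    return np.interp(th,np.radians([45,90,135,180]),[56,45,42,50])*l+(2.5+11*abs(n@m))*m
def hinge_xz():
    d=RZ.inv().apply(get_obs()["tcp_pos"]-[X,Y,0]); return np.round([d[0],d[1]-68,d[2]-80],1)
E
python3 - <<'E'
from h import *
for th in np.radians([-9,20,45,70,90,110,135,160,180]): print(round(np.degrees(th)),np.round(tip(th)),np.round(solve_ik(W(tip(th)),ATT),0))
pre=tip(-.15)-60*f
for q in [(-130,130),pre]: print(q,np.round(solve_ik(W(q),ATT),0))
try:
    goto(W((-130,130)),ATT); print(hinge_xz(),get_obs()["joint_pos"].round())
    move_l(W(pre),speed=100); move_l(W(tip(-.15)),speed=50)
except Exception as e: print(repr(e))
o=get_obs(); print(o["t"],hinge_xz(),o["wrist_force"])
a=get_image("side"); b=get_image("wrist")
a=cv2.resize(a[150:300,260:460],(800,600),interpolation=cv2.INTER_CUBIC)
cv2.imwrite("pics/s2.png",a[:,:,::-1]); cv2.imwrite("pics/w2.png",b[:,:,::-1])
E
```

```text
-9 [-64. -22.] [-55.   2. 139.  66.  49. -37.]
20 [-62.   8.] [-55.  -3. 139.  62.  51. -30.]
45 [-49.  30.] [-53.  -6. 138.  60.  52. -25.]
70 [-29.  43.] [-49.  -7. 137.  60.  50. -21.]
90 [-10.  45.] [-47.  -6. 136.  61.  48. -19.]
110 [ 8. 43.] [-44.  -4. 134.  62.  46. -18.]
135 [28. 31.] [-41.  -0. 133.  65.  44. -20.]
160 [41. 23.] [-39.   2. 132.  67.  42. -21.]
180 [50. 10.] [-38.   4. 131.  69.  40. -23.]
(-130, 130) [-68. -25. 139.  48.  73. -16.]
[-106.32882368   20.38158951] [-63.  -8. 142.  57.  57. -31.]
[-129.9   -1.2  131.2] [-68. -25. 139.  48.  73. -16.]
7.3667 [-63.9  -0.3 -21.8] [0.22268647 0.3161445  0.10837954]
```

View pics/s2.png

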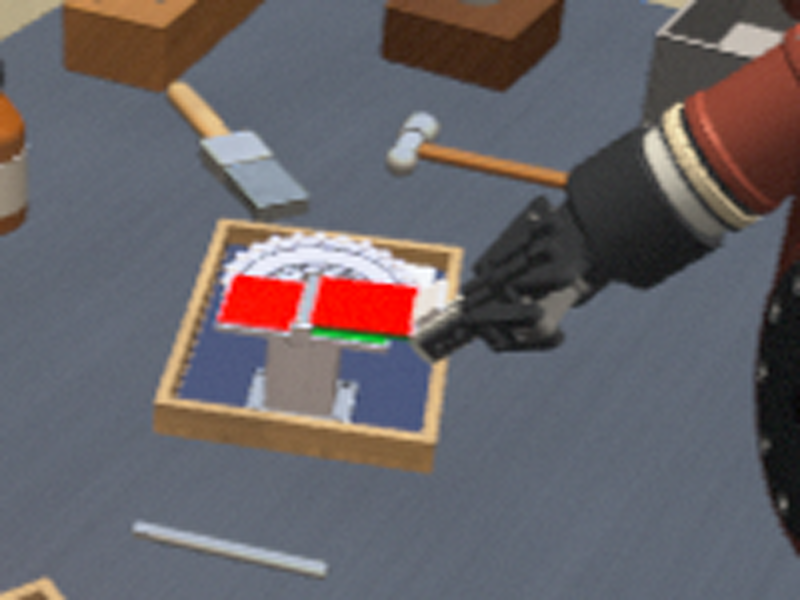

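View pics/w2.png

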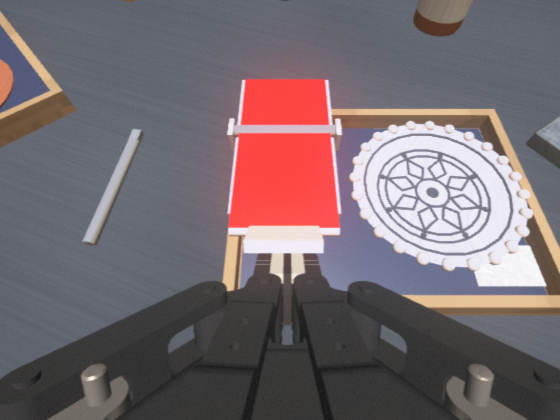

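In the side view the fingertip at (440,330) sits just under the lip at the leaf's end. In the wrist view it is centred below the lip at (285,245). The next step is to lift the leaf gently in small steps.

```bash
python3 - <<'E'
from h import *
f0=get_obs()["wrist_force"]
for d in np.arange(0,76,7.5):
    move_l(W(tip(np.radians(d))),speed=35)
    o=get_obs(); F=RZ.inv().apply(o["wrist_force"]-f0); print(round(d),round(o["t"],1),hinge_xz(),F.round(1))
    if np.linalg.norm(F)>8: print("STOP"); break
a=get_image("side"); 
a=cv2.resize(a[150:300,260:460],(800,600),interpolation=cv2.INTER_CUBIC)
cv2.imwrite("pics/s3.png",a[:,:,::-1])
E
```

```text
0 7.9 [-64.9  -0.4 -12.6] [ 1.  -0.1 -0.2]
8 8.2 [-64.7  -0.3  -4.9] [ 0.  -0.3  0.5]
15 8.6 [-63.4  -0.3   2.9] [-0.8  0.5 -0.3]
22 9.0 [-61.2  -0.2  10.4] [-0.3 -0.1 -0.2]
30 9.4 [-58.   -0.2  17.6] [-0.5  0.6  0.4]
38 9.8 [-53.9  -0.2  24.3] [-0.  -0.2 -0.3]
45 10.1 [-48.9  -0.1  30.4] [-0.2  0.5 -0.3]
52 10.5 [-43.4  -0.1  35.1] [ 0.2 -0.2  0.6]
60 10.8 [-37.3  -0.1  39. ] [-0.8  0.3 -0. ]
68 11.2 [-30.8  -0.   42. ] [-0.7 -0.   0.8]
75 11.6 [-24.  -0.  44.] [-0.5  0.5 -0.3]
```

View pics/s3.png

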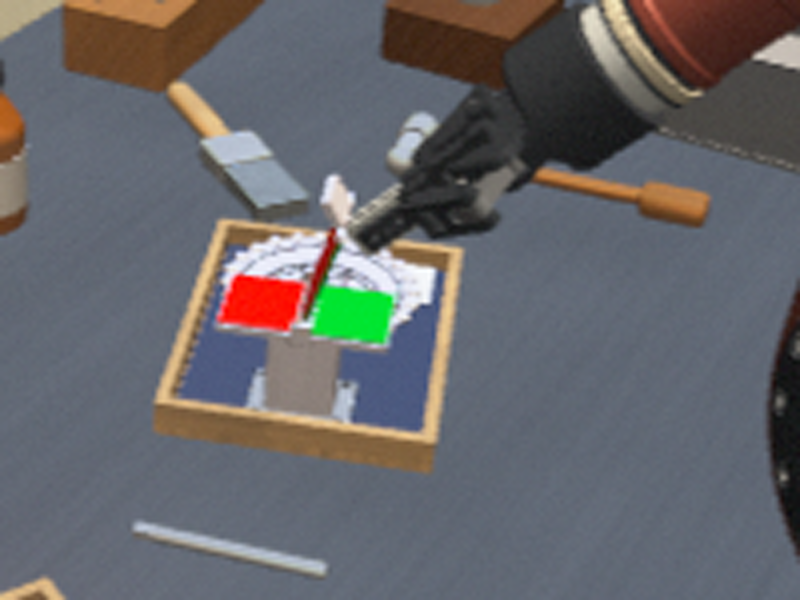

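The leaf is up at about 75° with the fingertip behind it at (365,230), and the tray has not moved. I'll continue over the top and lay it down.

```bash
python3 - <<'E'
from h import *
for d in np.arange(82.5,181,7.5):
    move_l(W(tip(np.radians(d))),speed=35)
    o=get_obs(); F=RZ.inv().apply(o["wrist_force"]); print(round(d),round(o["t"],1),hinge_xz(),F.round(1))
    if np.linalg.norm(F)>6: print("STOP"); break
T=tip(np.pi); 
for k in range(12):
    Fz=np.mean([ (wait(.03),get_obs()["wrist_force"][2])[1] for _ in range(6)])
    print(k,hinge_xz(),round(Fz,2))
    if Fz>2: break
    move_l(W(T-[0,.5*(k+1)]),speed=10)
a=get_image("side"); 
a=cv2.resize(a[150:300,260:460],(800,600),interpolation=cv2.INTER_CUBIC)
cv2.imwrite("pics/s4.png",a[:,:,::-1]); print(get_obs()["t"])
E
```

```text
82 11.9 [-17.    0.   45.1] [-0.3  0.3  0.1]
90 12.3 [-10.1   0.1  45. ] [-0.6 -0.1 -1.1]
98 12.7 [-3.1  0.  45.4] [-0.4  0.1 -1. ]
105 13.0 [ 3.9  0.1 44.6] [-0.2  1.   0.2]
112 13.3 [10.6  0.1 42.7] [ 0.9 -0.1 -0.6]
120 13.7 [17.   0.2 39.8] [-0.3 -0.3 -0.2]
128 14.1 [22.8  0.2 35.9] [0.2 0.2 0.7]
135 14.4 [28.   0.2 31.2] [-0.4  0.5  0.2]
142 14.7 [32.1  0.1 29.4] [ 0.6 -0.  -0.1]
150 15.0 [36.1  0.1 26.8] [-0.1 -0.8 -0.4]
158 15.2 [40.   0.2 23.6] [-0.8 -0.2  0.8]
165 15.6 [43.7  0.2 19.7] [ 0.2 -0.3  0.1]
172 15.9 [47.1  0.2 15.2] [-0.4  0.  -0.1]
180 16.2 [50.   0.2  9.9] [ 0.1 -0.1  0.5]
0 [50.  -0.  10.3] 0.07
1 [50.  -0.   9.8] -0.44
2 [50.  -0.   9.3] 0.44
3 [50.   0.   8.7] 0.41
4 [50.   0.   8.3] -0.01
5 [50.1 -0.   8.1] 4.94
18.675
```

View pics/s4.png

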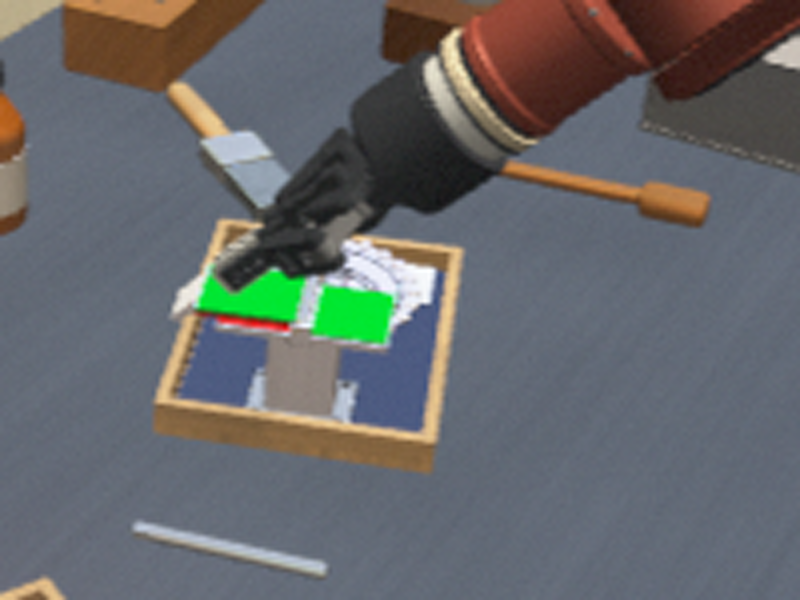

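The flag shows green on both halves and the leaf is seated, since the fingertip met a firm 5 N stop. I'll lift off along -f and up, then verify.

```bash
python3 - <<'E'
from h import *
q=hinge_xz(); 
move_l(W((50,30)),speed=40); move_l(W((-20,120)),speed=120); move_l(W((-110,160)),speed=150)
o=get_obs(); print(o["t"],o["wrist_force"])
a=get_image("side"); c=get_image("scene")
a=cv2.resize(a[150:300,260:460],(400,300),interpolation=cv2.INTER_CUBIC); c=cv2.resize(c[150:300,220:420],(400,300),interpolation=cv2.INTER_CUBIC)
cv2.imwrite("pics/s5.png",np.hstack([a,c])[:,:,::-1])
E
```

```text
21.2917 [-0.59004417 -0.62131516 -0.99174579]
```

View pics/s5.png

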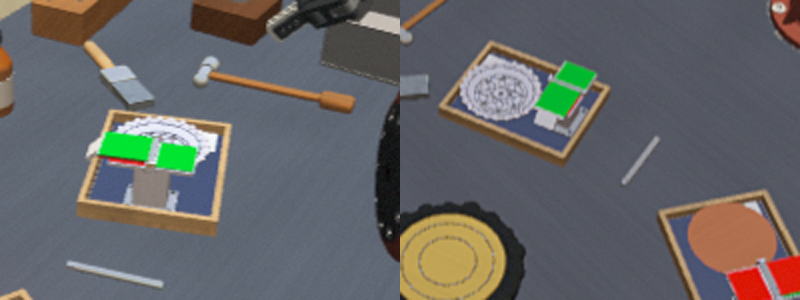

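```bash
python3 - <<'E'
from h import *
from scipy.optimize import minimize
L=lambda th,r,h,y:(-r*np.cos(th)+h*np.sin(th),68+y,80+r*np.sin(th)+h*np.cos(th))
for c in ["side","scene"]:
    im=get_image(c).astype(int); C=cam(c)
    g=((im[...,1]>150)&(im[...,0]<90)&(im[...,2]<120)).astype(np.uint8)
    cc=cv2.connectedComponentsWithStats(g); 
    print(c,[(cc[2][i].tolist(),cc[3][i].round(1).tolist()) for i in range(1,cc[0]) if cc[2][i][4]>30])
    pr=lambda P:proj(C,RZ.apply(P)+[X,Y,0])
    print(" plate green centre",pr([(-25,68,76)]).round(1))
    for th in (3.14,3.0,2.9):
        P=pr([L(th,r,-2.5,y) for r,y in((6,-24),(60,-24),(60,24),(6,24))]); print(th,P.mean(0).round(1),P.round(1).tolist())
E
```

```text
side [([310, 216, 26, 14, 273], [322.6, 222.6]), ([338, 222, 20, 14, 223], [347.9, 228.4])]
 plate green centre [[347.9 227.2]]
3.14 [322.6 221.6] [[335.9, 217.4], [312.8, 214.5], [308.9, 225.7], [332.8, 228.9]]
3.0 [322.9 220. ] [[336.1, 217.1], [313.3, 211.5], [309.4, 222.6], [333.0, 228.6]]
2.9 [323.4 218.8] [[336.3, 217.0], [314.0, 209.4], [310.1, 220.5], [333.2, 228.4]]
scene [([298, 181, 20, 14, 154], [307.6, 187.3]), ([288, 191, 22, 17, 222], [298.3, 199.0])]
 plate green centre [[306.5 188.5]]
3.14 [297.7 199.8] [[294.5, 190.9], [285.9, 202.9], [301.1, 209.0], [309.4, 196.7]]
3.0 [297.9 198.6] [[294.6, 190.6], [286.2, 200.7], [301.4, 206.8], [309.5, 196.4]]
2.9 [298.1 197.6] [[294.7, 190.4], [286.4, 199.0], [301.7, 205.0], [309.6, 196.2]]
```

Relative to the plate, both cameras match the leaf flat at 3.14. The tray is still where it was measured, and the arm is clear.

```bash
python3 -c "
from station import *
print(sign_off())"
```

```text
the job is handed in; nothing more can be done
None
```

The silver dish's flag is pushed over, lies flat and shows green. Its tray and the copper dish's red flag look undisturbed in the final pictures, and the job was handed in after about 21 s of robot time.

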